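# Seat the fuse carrier and lock its keeper

### The job

Set the tapered black fuse carrier foot-down into the round well of the orange fuse holder and press it fully home, so that its flange lies flat on the holder. Then push the forked keeper lever fully shut over the flange. Leave the heat sink, the board stand and the lifter where they are.

Things in the scene. Friction and masses are not known exactly. Their poses are not given: they have to be found in the camera images.
- carrier: Fuse carrier: loose round black moulded plug, 110 mm tall, about 0.18 kg, standing upright on the bench. Origin: centre of its foot's underside, z up along the plug. Upwards: taper 45 mm long, diameter 32 mm at the foot growing to 48 mm; flange 70 mm diameter, 10 mm thick (45 to 55 mm above the origin); straight grip stem (55 to 110 mm).
- stem_top (a point): Centre of the flat top of the carrier's round grip stem, 110 mm above its foot. The stem is 30 mm diameter, 55 mm long, with a thin steel band near the top. With the carrier home this point is 65 mm above the mouth, 130 mm above the bench.
- holder: Squat orange plastic fuse holder, fixed to the bench, 65 mm tall, 130 mm along its x axis and 160 mm along y (y = -65 to +95 mm). Origin on the bench under the well's centre; z up. On its top are the well's mouth and, 75 mm away along +y, the pivot of the keeper lever.
- mouth (a point): Centre of the well's mouth, in the plane of the holder's top, 65 mm above the bench; axes as the holder. The copper-lined well tapers like the carrier with 1.5 mm clearance all round: 51 mm diameter at the mouth, 35 mm at 45 mm depth. Home: flange resting on the holder's top, carrier foot 45 mm below the mouth.
- contact (a joint): Brass contact disc, 24 mm diameter, on the well's axis: how far it is pushed down, m. 0 at the start: its top is 35 mm below the mouth, so a carrier merely set in stands on it with its flange about 10 mm proud. It slides down under a push of about 7 N and stays where it is left (friction, no spring); carrier home = 0.010, end of travel 0.013.
- pivot (a point): Point on the vertical pivot axis of the keeper lever, at the height of the holder's top (65 mm), 75 mm from the mouth along the holder's +y. The steel pivot boss is 26 mm diameter and ends 88 mm above the bench.
- post (a point): Centre of the top of the steel push post near the free end of the keeper lever. The post is upright, 14 mm diameter, reaching from 87 to 137 mm above the bench, 133 mm from the pivot axis. When the lever is shut it stands at x = -30, y = -55 mm from the mouth in the holder's axes.
- keeper (a joint): Keeper lever, a flat dark steel fork on the vertical pivot, rad: 0 shut (hard stop), 1.15 to 1.75 at the start. Shutting turns it anticlockwise from above: the post goes from the holder's -x side to its -y side. Stays where left; 1 N at the post moves it. Fork 79 to 87 mm above the bench: clears a home flange by 4 mm, blocked by a proud one. Shut, two prongs 44 mm apart straddle the stem.
- heatsink: Dull aluminium finned heat sink, 90 x 70 x 42 mm, loose; origin centre of underside. Bystander.
- boardstand: Black slotted stand with three upright green circuit boards, 170 x 110 mm, 107 mm tall, loose; origin centre of underside. Bystander.
- lifter: Chrome tweezer-shaped component lifter lying flat, about 155 mm long along its x axis, 10 mm tall, loose; origin on the bench about its middle. Bystander.
Mind the look-alikes: they are no part of the job. There is more than one size of the holder; the job needs the largest.

How it is judged:
On the way, in this order (a step that is already met when the one before it is completed fails the run):
1. the carrier is fully home in the well (foot within 3 mm of its seated depth, upright) (z of carrier in the frame of mouth below -0.042 m and horizontal distance between carrier and mouth below 0.006 m and angle between carrier's own z axis and vertical below 0.07 rad), for 0.2 s.
2. the keeper lever is swung shut over the flange (value of joint keeper below 0.06 rad), for 0.2 s.
At the end, for the whole second after the job is handed in: The carrier is at rest in the well, its foot at least 42 mm below the mouth and within 6 mm of the well's axis, tilted less than 0.07 rad; the keeper lever is at rest within 0.06 rad of shut (all of step 1 and value of joint keeper below 0.06 rad and linear speed of carrier below 0.02 m/s and velocity of joint keeper between -0.05 and 0.05 rad/s); the robot touches nothing.
It fails at once if the heat sink is moved more than 20 mm (distance of heatsink from where it was at the start of the episode above 0.02 m).
It fails at once if the board stand is moved more than 20 mm (distance of boardstand from where it was at the start of the episode above 0.02 m).
It fails at once if the lifter is moved more than 20 mm (distance of lifter from where it was at the start of the episode above 0.02 m).
It also fails if it takes over 61 s, if anything falls off the work surface, if the arm or the gripper's body presses on something with over 40 N, if the wrist force passes 120 N, or if a joint passes its speed limit or range.

### The arm

A 6-joint arm with a two-finger parallel gripper is mounted at the origin on the work surface. World frame = base frame: x ahead of the robot, y to its left, z up, the work surface at z = 0. Lengths are in m, angles in rad, forces in N, time in s.
With the tool pointing down it reaches from about 0.35 to 0.975 m from the base axis. Payload 4.9 kg.
Tool frame: the origin (TCP) lies midway between the tips of the shut fingers; the grasp point (between the pads) lies behind it (manip.grasp_offset is the y of the grasp point in the tool frame, in m); y points along the fingers, z is the direction in which the jaws open and shut, and the axes are right-handed (so a half turn about y gives the same grasp; the last joint's range is limited). The gripper opens to 85 mm and grips with 20 to 120 N. Pads are 22 mm wide; open, the fingers measure 114 mm over their backs; the gripper's body (76 mm by 85 mm) begins 54 mm behind the grasp point. The pads swing forward as they close: fully open they stand 13 mm farther back than shut.
Start: joints at [1.002, 0.053, 1.613, -0, 1.476, -0.119], TCP at [0.272, 0.563, 0.231] pointing down, gripper open.
Joint ranges: [-3.01, 3.01], [-1.01, 2.22], [0.06, 2.58], [-1.02, 4.17], [0.09, 2.62], [-3.14, 3.14]. Speed limits (rad/s): [2.57, 2.57, 3.14, 3.14, 3.14, 3.14].

### API

Orientations are given as a unit quaternion [w, x, y, z].
In Python, from plant import manip gives the robot as it stands. The module is installed in compiled form; this text tells all that it offers.
- The arm moves only by the shell command python3 -m jog 'ROWS'. ROWS is a JSON object of lists of equal length, an entry for each row: "offset": the shift along the world's x, y, z in units of 50 mm (1.0 is 50 mm), a list of three; "angular": the turn, a rotation vector about the world's x, y, z in units of 6 degrees (1.0 is 6 degrees), a list of three; "jaw": the finger opening in mm, from 0 to 85.4. In form: {"offset": [[tx, ty, tz], ...], "angular": [[ax, ay, az], ...], "jaw": [jaw, ...]}. A call has 1 to 12 rows; each row shifts and turns the commanded pose from where the row before left it; what a row does not reach is not made up. A row lasts 1/10 s, in which the tool goes at most 50 mm and 8.59 degrees, less where a joint would pass 70% of its speed; a pose out of reach is approached as far as the arm can. A call is refused whole if a number of a shift passes 1 or a number of a turn 1, either way. A call with a gripper value outside its range is refused whole. The fingers move at their own pace and stop on an object; the grip force is fixed at half the most. Time passes only in rows, so rows that do not move let the fingers close. It gives the time, the measured TCP pose, the force and the opening at its end, in the units of the state.
- manip.state(): the state, without advancing time (a new reading comes with each control period).
- manip.grab_frame(name): name is "scene" or "top"; returns the picture (384x512x3 uint8, blue, green, red); there is no depth.
- manip.camera_model(name): a dict with "fx", "fy", "cx", "cy" (pixels), "rvec" (rotation vector, rad) and "tvec" (3), from world to camera coordinates, as OpenCV has them. Camera axes: x right, y down, z forward; pixel columns grow to the right and rows downward; lengths in m; the calibration is good to about 2 mm. A picture is of the moment at which its call begins. camera_model takes no time and is no camera call.
- manip.job_done(): hands the job in, once; it reports no verdict.
The state is a dict: "time": time; "joint_pos": joint angles; "joint_vel": joint speeds; "joint_efforts": joint torques, N m; "tool_pos": TCP position; "tool_rot": TCP orientation; "contact_force": force on the tool from outside, world axes, zero at the start; "ft_torque": the same for the moment, N m; "gripper_width": opening from 0.0 (shut) to 1.0 (fully open).
Only numpy, scipy, OpenCV 4.12 (cv2) and the standard library are available. Lean on these libraries where they do the work, as an engineer would, in place of code of your own. Each camera call takes 0.05 s, during which the arm holds its last target.

## Working session

There is one attempt and no reset: what is moved stays moved. The work goes in short steps, Python scripts to look and compute and a shell command to move; the robot and the scene stay as the last step left them, time stands still between calls to the robot, and variables do not carry over. Pictures are saved under pics/ and viewed, and the job is handed in when it is done.

```bash
mkdir -p pics
python3 - <<'E'
from plant import manip
import cv2
for n in("scene","top"):
    cv2.imwrite(f"pics/{n}0.png",manip.grab_frame(n)); print(n,manip.camera_model(n))
print(manip.state(),manip.grasp_offset)
E
```

```text
scene {'fx': 404.64890242462667, 'fy': 404.64890242462667, 'cx': 249.55027347691725, 'cy': 190.43678024432893, 'rvec': array([ 0.90723213,  2.64584737, -0.86001277]), 'tvec': array([ 0.57000197, -0.19655962,  1.43956642])}
top {'fx': 354.8407648899639, 'fy': 354.8407648899639, 'cx': 258.7595937710495, 'cy': 187.757685575853, 'rvec': array([ 2.14651397, -2.16870328,  0.14258543]), 'tvec': array([-0.07926265,  0.65846267,  0.96495988])}
{'time': 0.1, 'joint_pos': array([ 1.00198311e+00,  5.32866220e-02,  1.61414492e+00,  2.83238714e-05,
        1.47600441e+00, -1.18980711e-01]), 'joint_vel': array([ 0.00127378, -0.00170851, -0.00349654, -0.00059364, -0.00236464,
        0.00012658]), 'joint_efforts': array([ 8.55388225e-04, -3.94896662e+01, -3.71367109e+01, -1.21076264e-04,
        3.85542095e-03, -2.97869633e-05]), 'tool_pos': array([0.27143779, 0.56235985, 0.23019561]), 'tool_rot': array([-0.68868604,  0.68990641, -0.15793227,  0.15747405]), 'contact_force': array([0.25184926, 0.26873664, 0.44227237]), 'ft_torque': array([-0.01906449,  0.02893665,  0.01933879]), 'gripper_width': 1.001445772820429} -0.0187
```

View pics/scene0.png

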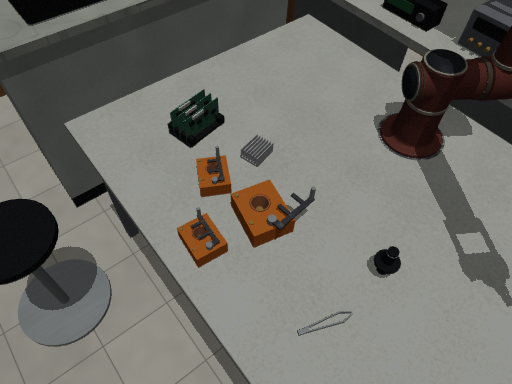

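View pics/top0.png

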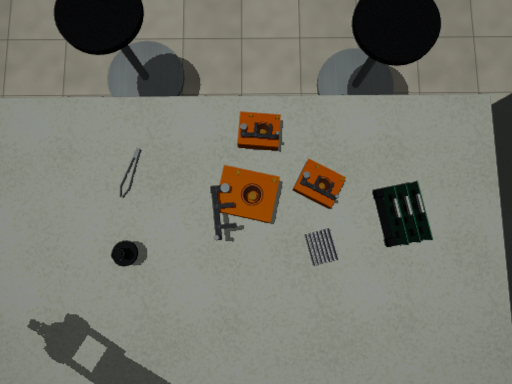

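```bash
cat > h.py <<'E'
import numpy as np, cv2
from plant import manip
def cam(n):
    m=manip.camera_model(n);K=np.array([[m['fx'],0,m['cx']],[0,m['fy'],m['cy']],[0,0,1.]])
    R=cv2.Rodrigues(np.array(m['rvec'],float))[0];return K,R,np.array(m['tvec'],float)
def ray(n,u,v):
    K,R,t=cam(n);return -R.T@t, R.T@np.linalg.solve(K,[u,v,1.])
def onz(n,u,v,z):
    c,d=ray(n,u,v);return c+d*(z-c[2])/d[2]
def proj(n,p):
    K,R,t=cam(n);q=K@(R@np.asarray(p,float)+t);return q[:2]/q[2]
def tri(us,ut):
    A=[];b=[]
    for n,(u,v) in(("scene",us),("top",ut)):
        c,d=ray(n,u,v);d/=np.linalg.norm(d);P=np.eye(3)-np.outer(d,d);A.append(P);b.append(P@c)
    return np.linalg.lstsq(np.vstack(A),np.hstack(b),rcond=None)[0]
E
python3 - <<'E'
import cv2
from h import *
t=cv2.imread('pics/top0.png');s=cv2.imread('pics/scene0.png')
def crop(i,x,y,w,h,k,n): cv2.imwrite(n,cv2.resize(i[y:y+h,x:x+w],None,fx=k,fy=k,interpolation=cv2.INTER_CUBIC))
crop(t,200,150,100,100,6,'pics/t_h.png')
crop(s,220,170,110,90,7,'pics/s_h.png')
a=cv2.convertScaleAbs(t[230:275,100:150],alpha=3,beta=20);b=cv2.convertScaleAbs(s[235:280,360:410],alpha=3,beta=20)
cv2.imwrite('pics/car.png',cv2.resize(np.hstack([a,b]),None,fx=8,fy=8,interpolation=cv2.INTER_NEAREST))
print(cam('top')[1],-cam('top')[1].T@cam('top')[2],-cam('scene')[1].T@cam('scene')[2])
E
```

```text
[[-0.01053    -0.99993712  0.0038562 ]
 [-0.99183446  0.00995435 -0.1271429 ]
 [ 0.12709652 -0.00516353 -0.99187691]] [ 0.52960829 -0.08082963  1.04114593] [1.08249209 0.43486744 1.03681753]
```

View pics/t_h.png

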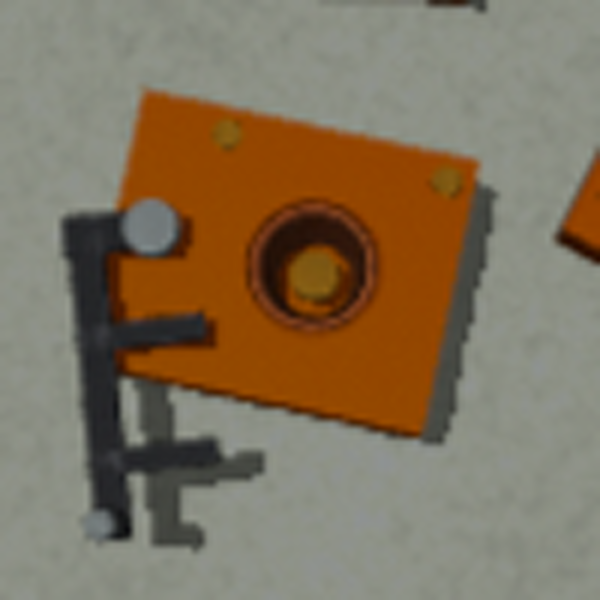

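View pics/s_h.png

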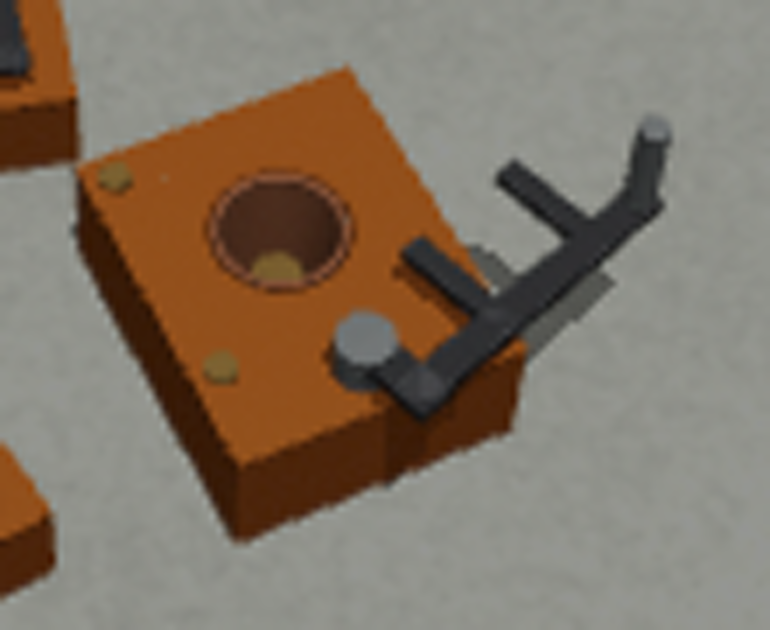

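View pics/car.png

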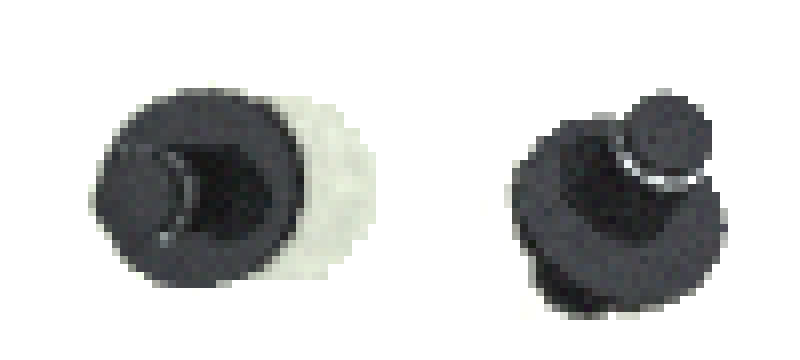

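Run:
```python
from h import *
np.set_printoptions(precision=4,suppress=True)
T=lambda a,b:(200+(a+.5)/6-.5,150+(b+.5)/6-.5)
S=lambda a,b:(220+(a+.5)/7-.5,170+(b+.5)/7-.5)
for nm,s,t,z in (("stem",(393,251.25),(116.5,253.25),.11),("mouth",S(280.5,231),T(312,266),.065),("pivot",S(365,338),T(151,226),.088),("post",S(655,128),T(98,523),.137)):
    print(nm,tri(s,t),onz("scene",*s,z),onz("top",*t,z))
print("flange",onz("top",125.1,253,.055))
p=[onz("top",*T(*q),.065) for q in((145,90),(478,163),(424,438))]
print(p,[onz("scene",*S(*q),.065) for q in((348,66),(78,165),(240,465))])
d=p[0]-p[1];print(np.arctan2(d[1],d[0]),np.linalg.norm(d), np.linalg.norm(p[1]-p[2]))
for n,z in(("top",0),):
  for q in((120,165),(140,150),(122,196)):print("lifter",onz(n,*q,z))
# orange mask minAreaRect top
```

```text
stem [0.4815 0.284  0.1102] [0.4805 0.2847 0.11  ] [0.4822 0.2832 0.11  ]
mouth [ 0.6372 -0.0656  0.0666] [ 0.6362 -0.0661  0.065 ] [ 0.6377 -0.0659  0.065 ]
pivot [0.6535 0.0065 0.0894] [0.6526 0.0062 0.088 ] [0.6541 0.0063 0.088 ]
post [0.5217 0.0239 0.139 ] [0.5202 0.0232 0.137 ] [0.5219 0.0239 0.137 ]
flange [0.4799 0.2813 0.055 ]
[array([0.721 , 0.0113, 0.065 ]), array([ 0.685 , -0.1433,  0.065 ]), array([ 0.5582, -0.1164,  0.065 ])] [array([ 0.5582, -0.1159,  0.065 ]), array([ 0.6829, -0.1447,  0.065 ]), array([0.7191, 0.0111, 0.065 ])]
1.3422004096427074 0.1587089287686461 0.12965317802756143
lifter [0.7355 0.3263 0.    ]
lifter [0.7806 0.2682 0.    ]
lifter [0.6426 0.3167 0.    ]
```

```bash
cat >> h.py <<'E'
from scipy.spatial.transform import Rotation as Ro
def axes():
    s=manip.state();q=s['tool_rot'];return s,Ro.from_quat([q[1],q[2],q[3],q[0]]).as_matrix()
E
python3 - <<'E'
from h import *
s,R=axes();print(R.round(4)); print((np.array([.4812,.2838,.20])-s['tool_pos'])/.05)
E
```

```text
[[ 9.005e-01 -1.000e-03  4.348e-01]
 [-4.348e-01 -1.500e-03  9.005e-01]
 [-2.000e-04 -1.000e+00 -1.800e-03]]
[ 4.19524412 -5.57119692 -0.60391219]
```

```bash
python3 -m jog '{"offset":[[0.35,-0.464,-0.05],[0.35,-0.464,-0.05],[0.35,-0.464,-0.05],[0.35,-0.464,-0.05],[0.35,-0.464,-0.05],[0.35,-0.464,-0.05],[0.35,-0.464,-0.05],[0.35,-0.464,-0.05],[0.35,-0.464,-0.05],[0.35,-0.464,-0.05],[0.35,-0.464,-0.05],[0.35,-0.464,-0.05]],"angular":[[0,0,0],[0,0,0],[0,0,0],[0,0,0],[0,0,0],[0,0,0],[0,0,0],[0,0,0],[0,0,0],[0,0,0],[0,0,0],[0,0,0]],"jaw":[85,85,85,85,85,85,85,85,85,85,85,85]}'
python3 -m jog '{"offset":[[0,0,0],[0,0,0],[0,0,0]],"angular":[[0,0,0],[0,0,0],[0,0,0]],"jaw":[85,85,85]}'
python3 - <<'E'
from h import *
s,R=axes();print(s['tool_pos'],R[:,1]); print((np.array([.4812,.2838,.067])-s['tool_pos'])/.05)
im=np.hstack([manip.grab_frame('scene')[180:310,330:460],manip.grab_frame('top')[190:320,60:190]])
cv2.imwrite('pics/a1.png',cv2.resize(im,None,fx=3,fy=3))
E
```

```text
time: 1.3
tool_pos: [0.482, 0.2832, 0.2006]
tool_rot: [-0.689, 0.689, -0.158, 0.157]
contact_force: [0.5, -0.7, -0.3]
gripper_width: 0.992
time: 1.6
tool_pos: [0.4812, 0.2849, 0.2011]
tool_rot: [0.689, -0.689, 0.158, -0.157]
contact_force: [-0.4, 0.7, -0.3]
gripper_width: 0.997
[0.48123226 0.28491444 0.20111278] [-5.32478043e-04  1.76189418e-04 -9.99999843e-01]
[-6.45105427e-04 -2.22888847e-02 -2.68225558e+00]
```

View pics/a1.png

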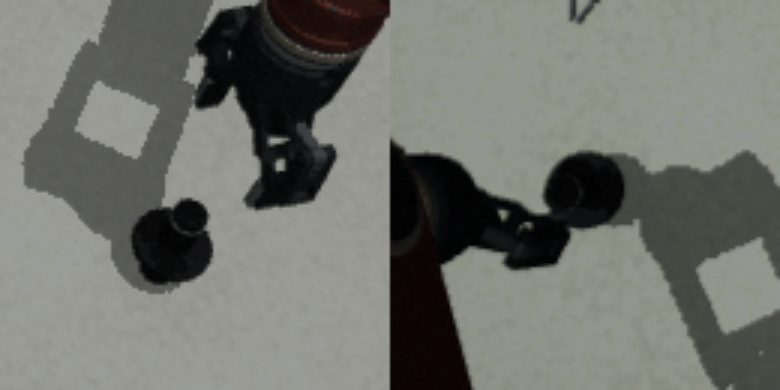

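The pictures show the open gripper above the carrier (stem top at about (186,215) in the left half), with the fingers on either side. Next I descend over the stem.

```bash
python3 -m jog '{"offset":[[0,-0.01,-0.3],[0,0,-0.3],[0,0,-0.3],[0,0,-0.3],[0,0,-0.3],[0,0,-0.3],[0,0,-0.3],[0,0,-0.2],[0,0,-0.2],[0,0,-0.15],[0,0,0],[0,0,0]],"angular":[[0,0,0],[0,0,0],[0,0,0],[0,0,0],[0,0,0],[0,0,0],[0,0,0],[0,0,0],[0,0,0],[0,0,0],[0,0,0],[0,0,0]],"jaw":[85,85,85,85,85,85,85,85,85,85,85,85]}'
python3 - <<'E'
from h import *
im=np.hstack([manip.grab_frame('scene')[180:310,330:460],manip.grab_frame('top')[190:320,60:190]])
cv2.imwrite('pics/a2.png',cv2.convertScaleAbs(cv2.resize(im,None,fx=3,fy=3),alpha=2))
E
```

```text
time: 2.9
tool_pos: [0.482, 0.284, 0.0691]
tool_rot: [0.689, -0.689, 0.158, -0.158]
contact_force: [0.1, -0.3, 0.5]
gripper_width: 0.996
```

View pics/a2.png

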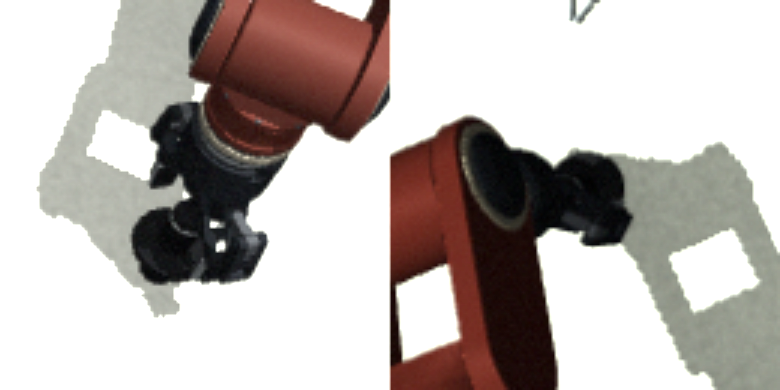

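The stem is between the fingers. I'll close the jaws.

```bash
python3 -m jog '{"offset":[[0,0,0],[0,0,0],[0,0,0],[0,0,0],[0,0,0],[0,0,0],[0,0,0],[0,0,0],[0,0,0],[0,0,0]],"angular":[[0,0,0],[0,0,0],[0,0,0],[0,0,0],[0,0,0],[0,0,0],[0,0,0],[0,0,0],[0,0,0],[0,0,0]],"jaw":[70,55,45,35,25,20,20,20,20,20]}'
python3 -m jog '{"offset":[[0,0,0.1],[0,0,0.3],[0,0,0.4],[0,0,0.4],[0,0,0.4],[0,0,0.4],[0,0,0.3],[0,0,0],[0,0,0]],"angular":[[0,0,0],[0,0,0],[0,0,0],[0,0,0],[0,0,0],[0,0,0],[0,0,0],[0,0,0],[0,0,0]],"jaw":[20,20,20,20,20,20,20,20,20]}'
python3 - <<'E'
from h import *
im=np.hstack([manip.grab_frame('scene')[100:300,300:500],manip.grab_frame('top')[160:360,20:220]])
cv2.imwrite('pics/a3.png',cv2.convertScaleAbs(cv2.resize(im,None,fx=2,fy=2),alpha=2))
s,R=axes();print(s['tool_pos'],R[:,1],s['gripper_width'],s['contact_force'],s['ft_torque'])
E
```

```text
time: 4.0
tool_pos: [0.4819, 0.2839, 0.0691]
tool_rot: [0.689, -0.689, 0.158, -0.158]
contact_force: [0.2, -1.5, 3.8]
gripper_width: 0.334
time: 4.9
tool_pos: [0.4816, 0.2839, 0.1837]
tool_rot: [0.689, -0.689, 0.158, -0.158]
contact_force: [-0.9, -0.2, -3.0]
gripper_width: 0.336
[0.48089995 0.28357124 0.18224705] [-0.00242445 -0.00101428 -0.99999655] 0.3359154896705787 [ 0.52231519  0.35137034 -2.64332142] [-0.04040589 -0.02314782 -0.0141818 ]
```

View pics/a3.png

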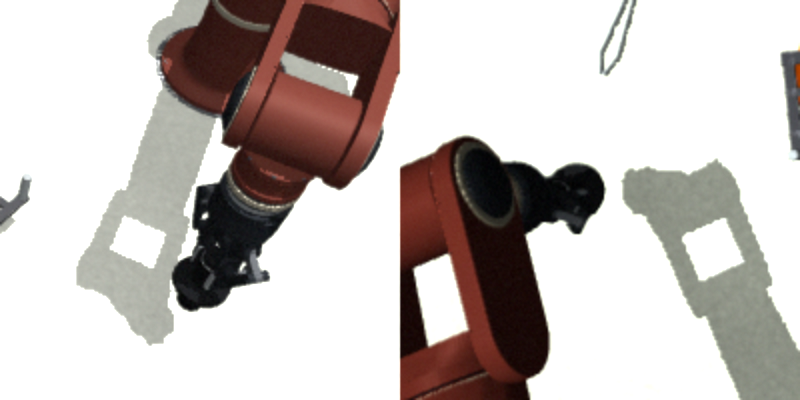

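The carrier is held and lifted. Next I carry it over the mouth.

```bash
python3 -m jog '{"offset":[[0.1,-0.2,0.1],[0.18,-0.4,0.1],[0.18,-0.4,0.1],[0.18,-0.4,0.1],[0.18,-0.4,0.1],[0.18,-0.4,0.1],[0.18,-0.4,0],[0.18,-0.4,0],[0.18,-0.4,0],[0.18,-0.4,0],[0.18,-0.4,0],[0.18,-0.4,0]],"angular":[[0,0,0],[0,0,0],[0,0,0],[0,0,0],[0,0,0],[0,0,0],[0,0,0],[0,0,0],[0,0,0],[0,0,0],[0,0,0],[0,0,0]],"jaw":[20,20,20,20,20,20,20,20,20,20,20,20]}'
python3 -m jog '{"offset":[[0.18,-0.4,0],[0.18,-0.4,0],[0.18,-0.4,0],[0.18,-0.4,0],[0.18,-0.4,0],[0.14,-0.4,0],[0,0,0],[0,0,0],[0,0,0]],"angular":[[0,0,0],[0,0,0],[0,0,0],[0,0,0],[0,0,0],[0,0,0],[0,0,0],[0,0,0],[0,0,0]],"jaw":[20,20,20,20,20,20,20,20,20]}'
python3 - <<'E'
from h import *
a=manip.grab_frame('scene')[120:280,190:350];b=manip.grab_frame('top')[110:270,170:330]
cv2.imwrite('pics/a4.png',cv2.convertScaleAbs(cv2.resize(np.hstack([a,b]),None,fx=2.5,fy=2.5),alpha=2))
s,R=axes();print(s['tool_pos'],R[:,1],s['gripper_width'],s['contact_force']);print((np.array([.6368,-.0661,.15])-s['tool_pos'])/.05)
E
```

```text
time: 6.2
tool_pos: [0.5858, 0.0522, 0.2131]
tool_rot: [-0.689, 0.689, -0.158, 0.157]
contact_force: [0.0, 0.5, -2.2]
gripper_width: 0.336
time: 7.1
tool_pos: [0.6375, -0.0658, 0.2136]
tool_rot: [0.689, -0.689, 0.158, -0.157]
contact_force: [0.0, -0.4, -2.6]
gripper_width: 0.335
[ 0.63753819 -0.06542545  0.21376131] [-1.87994994e-04  2.12015468e-04 -9.99999960e-01] 0.33786138677949845 [ 0.28900109 -0.8543648  -2.23270107]
[-0.01476378 -0.01349107 -1.27522623]
```

View pics/a4.png

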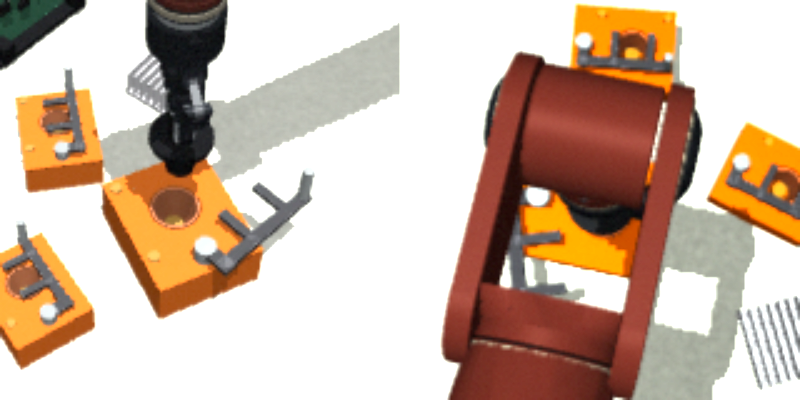

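```bash
python3 -m jog '{"offset":[[-0.01,-0.01,-0.3],[0,0,-0.3],[0,0,-0.3],[0,0,-0.3],[0,0,-0.08],[0,0,0],[0,0,0],[0,0,0]],"angular":[[0,0,0],[0,0,0],[0,0,0],[0,0,0],[0,0,0],[0,0,0],[0,0,0],[0,0,0]],"jaw":[20,20,20,20,20,20,20,20]}'
python3 - <<'E'
from h import *
a=manip.grab_frame('scene');cv2.imwrite('pics/s5.png',a)
s,R=axes();p=s['tool_pos'];print(p,s['contact_force'])
o=a[170:240,220:300].copy();o=cv2.convertScaleAbs(cv2.resize(o,None,fx=8,fy=8,interpolation=cv2.INTER_CUBIC),alpha=2)
def draw(c,r,z,col):
    th=np.linspace(0,2*np.pi,60);q=[proj('scene',[c[0]+r*np.cos(t),c[1]+r*np.sin(t),z]) for t in th]
    q=((np.array(q)-[220,170]+.5)*8-.5).astype(np.int32);cv2.polylines(o,[q],True,col,1)
draw(p,.035,p[2]-.069+.055,(0,255,0));draw(p,.016,p[2]-.069,(255,255,0));draw((.6368,-.0661),.0255,.065,(255,0,255))
cv2.imwrite('pics/a5.png',o)
E
```

```text
time: 8.0
tool_pos: [0.638, -0.0668, 0.151]
tool_rot: [0.689, -0.689, 0.157, -0.158]
contact_force: [-0.0, 0.0, -1.4]
gripper_width: 0.338
[ 0.6379471  -0.06675983  0.15105643] [-0.7407438   0.21888817 -2.2154988 ]
```

View pics/a5.png

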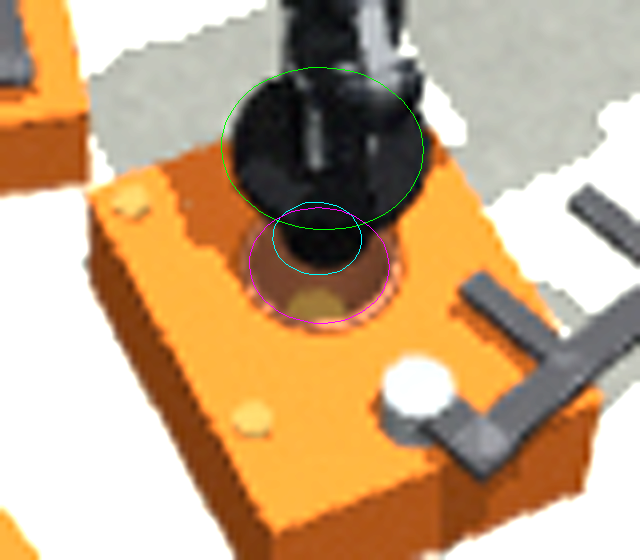

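The scene view shows the carrier foot at about (320,240), over the well and centred to about 1 mm; the overlay shares the small calibration bias. I'll lower it.

```bash
python3 -m jog '{"offset":[[0,0,-0.15],[0,0,-0.15],[0,0,-0.15],[0,0,-0.15],[0,0,-0.15],[0,0,-0.1],[0,0,0],[0,0,0]],"angular":[[0,0,0],[0,0,0],[0,0,0],[0,0,0],[0,0,0],[0,0,0],[0,0,0],[0,0,0]],"jaw":[20,20,20,20,20,20,20,20]}'
```

```text
time: 8.85
tool_pos: [0.6373, -0.0666, 0.1073]
tool_rot: [-0.689, 0.689, -0.158, 0.158]
contact_force: [-0.7, -0.3, -2.1]
gripper_width: 0.34
```

```bash
python3 -m jog '{"offset":[[0,0,-0.06],[0,0,-0.06],[0,0,-0.06],[0,0,0],[0,0,0]],"angular":[[0,0,0],[0,0,0],[0,0,0],[0,0,0],[0,0,0]],"jaw":[20,20,20,20,20]}'
python3 -m jog '{"offset":[[0,0,-0.04],[0,0,-0.04],[0,0,0],[0,0,0]],"angular":[[0,0,0],[0,0,0],[0,0,0],[0,0,0]],"jaw":[20,20,20,20]}'
```

```text
time: 9.35
tool_pos: [0.6373, -0.0666, 0.0983]
tool_rot: [0.689, -0.689, 0.158, -0.158]
contact_force: [-0.3, -0.8, -1.9]
gripper_width: 0.338
time: 9.75
tool_pos: [0.6376, -0.0667, 0.0949]
tool_rot: [-0.689, 0.689, -0.157, 0.158]
contact_force: [-1.7, 0.6, 4.2]
gripper_width: 0.338
```

```bash
python3 -m jog '{"offset":[[0,0,-0.04],[0,0,-0.04],[0,0,0],[0,0,0]],"angular":[[0,0,0],[0,0,0],[0,0,0],[0,0,0]],"jaw":[20,20,20,20]}'
python3 -m jog '{"offset":[[0,0,-0.02],[0,0,-0.02],[0,0,0],[0,0,0]],"angular":[[0,0,0],[0,0,0],[0,0,0],[0,0,0]],"jaw":[20,20,20,20]}'
```

```text
time: 10.15
tool_pos: [0.6378, -0.0667, 0.0908]
tool_rot: [-0.689, 0.689, -0.157, 0.158]
contact_force: [-0.3, -0.4, 5.6]
gripper_width: 0.336
time: 10.55
tool_pos: [0.638, -0.0668, 0.0892]
tool_rot: [0.689, -0.689, 0.157, -0.158]
contact_force: [-1.0, -0.1, 6.5]
gripper_width: 0.334
```

```bash
python3 -m jog '{"offset":[[0,0,-0.02],[0,0,-0.02],[0,0,0],[0,0,0]],"angular":[[0,0,0],[0,0,0],[0,0,0],[0,0,0]],"jaw":[20,20,20,20]}'
python3 -m jog '{"offset":[[0,0,-0.02],[0,0,-0.02],[0,0,0],[0,0,0]],"angular":[[0,0,0],[0,0,0],[0,0,0],[0,0,0]],"jaw":[20,20,20,20]}'
python3 - <<'E'
from h import *
a=manip.grab_frame('scene')
cv2.imwrite('pics/a6.png',cv2.convertScaleAbs(cv2.resize(a[170:240,220:320],None,fx=8,fy=8,interpolation=cv2.INTER_CUBIC),alpha=2))
E
```

```text
time: 10.95
tool_pos: [0.6381, -0.0668, 0.0891]
tool_rot: [-0.689, 0.689, -0.157, 0.158]
contact_force: [-5.7, 0.4, 14.5]
gripper_width: 0.341
time: 11.35
tool_pos: [0.6382, -0.0669, 0.0891]
tool_rot: [-0.689, 0.689, -0.157, 0.158]
contact_force: [-11.6, 0.3, 23.0]
gripper_width: 0.338
```

View pics/a6.png

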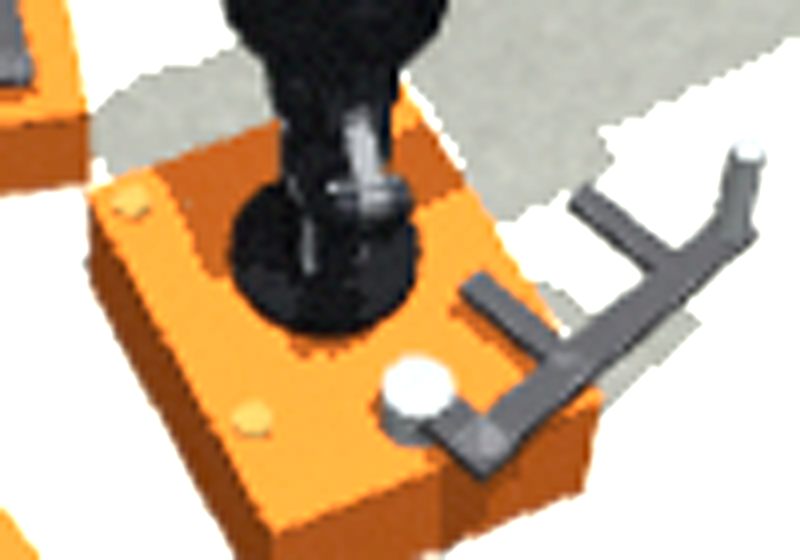

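Motion stopped hard at z=0.0891, which is the predicted home height, and the flange at (320,260) looks flat. I'll relax the load, release, rise and check.

```bash
python3 -m jog '{"offset":[[0,0,0.03],[0,0,0.02],[0,0,0],[0,0,0],[0,0,0],[0,0,0],[0,0,0]],"angular":[[0,0,0],[0,0,0],[0,0,0],[0,0,0],[0,0,0],[0,0,0],[0,0,0]],"jaw":[20,20,50,50,50,50,50]}'
python3 -m jog '{"offset":[[0,0,0.1],[0,0,0.2],[0,0,0.3],[0,0,0.4],[0,0,0.4],[0,0,0.4],[0,0,0.4],[0,0,0.4],[0,0,0],[0,0,0]],"angular":[[0,0,0],[0,0,0],[0,0,0],[0,0,0],[0,0,0],[0,0,0],[0,0,0],[0,0,0],[0,0,0],[0,0,0]],"jaw":[50,50,50,50,50,50,50,50,50,50]}'
python3 - <<'E'
from h import *
a=manip.grab_frame('scene')
cv2.imwrite('pics/a7.png',cv2.convertScaleAbs(cv2.resize(a[160:240,220:320],None,fx=8,fy=8,interpolation=cv2.INTER_CUBIC)[:600],alpha=3))
for z in(.13,.14):print(z,proj('scene',[.6368,-.0661,z]))
E
```

```text
time: 12.1
tool_pos: [0.6369, -0.0665, 0.0862]
tool_rot: [0.689, -0.689, 0.158, -0.157]
contact_force: [-0.7, -0.3, 0.4]
gripper_width: 0.586
time: 13.1
tool_pos: [0.6376, -0.0667, 0.2181]
tool_rot: [0.689, -0.689, 0.157, -0.158]
contact_force: [-0.9, -0.1, -0.8]
gripper_width: 0.583
0.13 [260.25351088 189.42877576]
0.14 [260.37773316 187.28301851]
```

View pics/a7.png

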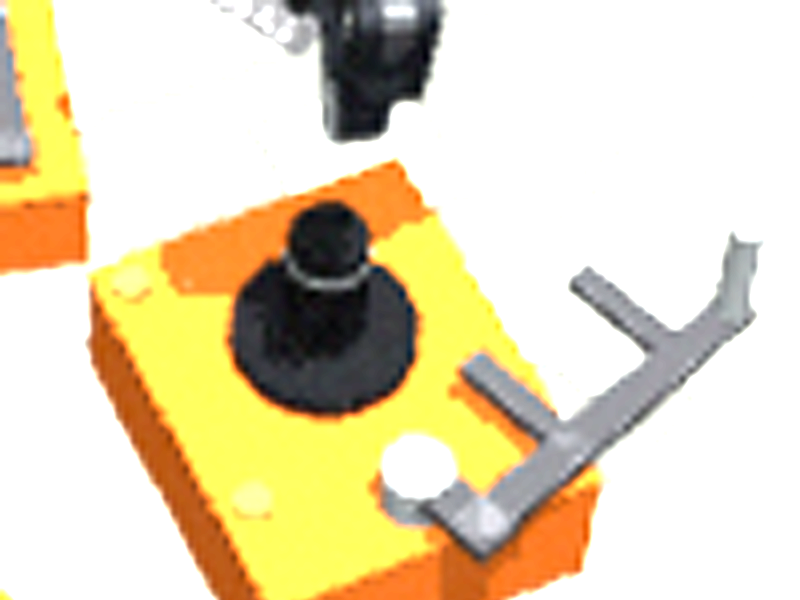

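The stem top is at zoom (328,240), i.e. image (260.6,189.5); the prediction for home is (260.3,189.4). The carrier is free and seated. Next I plan the lever push.

Run:
```python
from h import *
np.set_printoptions(precision=3,suppress=True)
s,R=axes();print(s['joint_pos'],s['tool_pos'])
pv=np.array([.6535,.0065]);n=np.array([np.cos(np.radians(-62)),np.sin(np.radians(-62))])
print((np.array([.5215,.0237])-s['tool_pos'][:2])/.05)
prev=np.array([.5215,.0237])
for th in np.r_[172.6,np.linspace(178,248,11)]:
    p=pv+.133*np.array([np.cos(np.radians(th)),np.sin(np.radians(th))]);t=p+.008*n*(th>173)
    print(th,p,t,(t-prev)/.05);prev=t
```

```text
[-0.22   0.098  1.59   0.     1.454 -1.341] [ 0.637 -0.067  0.217]
[-2.31   1.804]
172.6 [0.522 0.024] [0.522 0.024] [ 0.002 -0.001]
178.0 [0.521 0.011] [0.524 0.004] [ 0.055 -0.391]
185.0 [ 0.521 -0.005] [ 0.525 -0.012] [ 0.009 -0.325]
192.0 [ 0.523 -0.021] [ 0.527 -0.028] [ 0.048 -0.321]
199.0 [ 0.528 -0.037] [ 0.532 -0.044] [ 0.087 -0.313]
206.0 [ 0.534 -0.052] [ 0.538 -0.059] [ 0.124 -0.3  ]
213.0 [ 0.542 -0.066] [ 0.546 -0.073] [ 0.16  -0.283]
220.0 [ 0.552 -0.079] [ 0.555 -0.086] [ 0.193 -0.261]
227.0 [ 0.563 -0.091] [ 0.567 -0.098] [ 0.224 -0.236]
234.0 [ 0.575 -0.101] [ 0.579 -0.108] [ 0.251 -0.207]
241.0 [ 0.589 -0.11 ] [ 0.593 -0.117] [ 0.274 -0.175]
248.0 [ 0.604 -0.117] [ 0.607 -0.124] [ 0.293 -0.14 ]
```

```bash
python3 -m jog '{"offset":[[-0.257,0.2,0],[-0.257,0.2,0],[-0.257,0.2,0],[-0.257,0.2,0],[-0.257,0.2,0],[-0.257,0.2,0],[-0.257,0.2,0],[-0.257,0.2,0],[-0.257,0.2,0],[0,0,0],[0,0,0],[0,0,0]],"angular":[[0,0,1],[0,0,1],[0,0,1],[0,0,1],[0,0,1],[0,0,1],[0,0,1],[0,0,1],[0,0,1],[0,0,0],[0,0,0],[0,0,0]],"jaw":[40,35,32,32,32,32,32,32,32,32,32,32]}'
python3 - <<'E'
from h import *
s,R=axes();print(s['tool_pos'],R[:,2],s['gripper_width'],(np.array([.5215,.0237,.103])-s['tool_pos'])/.05)
a=manip.grab_frame('scene')
cv2.imwrite('pics/b1.png',cv2.convertScaleAbs(cv2.resize(a[130:240,220:360],None,fx=5,fy=5,interpolation=cv2.INTER_CUBIC),alpha=2))
E
```

```text
time: 14.35
tool_pos: [0.5217, 0.0231, 0.2162]
tool_rot: [0.686, -0.686, -0.172, 0.172]
contact_force: [0.2, -0.3, 0.1]
gripper_width: 0.377
[0.52173034 0.02305626 0.21623339] [-4.71565681e-01  8.81830901e-01  2.66620478e-04] 0.37688275425440565 [-0.0046067   0.01287481 -2.26466782]
```

View pics/b1.png

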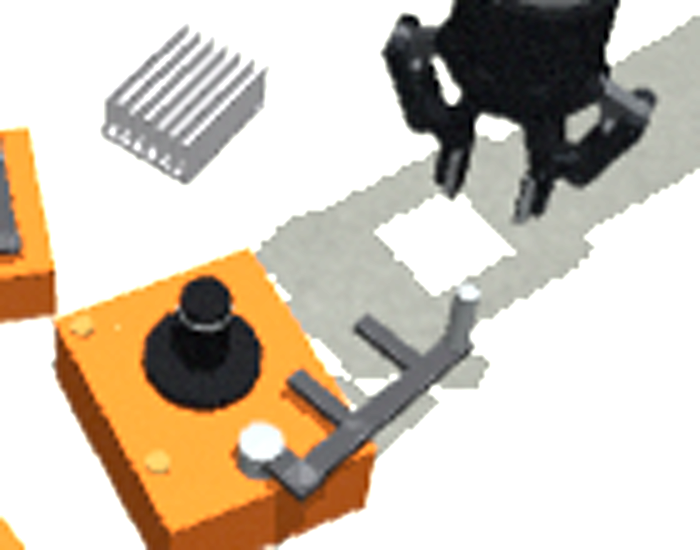

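The fingers at (455,185) and (530,210) straddle the post, whose top is at (468,293). I'll descend over it.

```bash
python3 -m jog '{"offset":[[0,0,-0.25],[0,0,-0.25],[0,0,-0.25],[0,0,-0.25],[0,0,-0.25],[0,0,-0.2],[0,0,-0.2],[0,0,-0.2],[0,0,-0.2],[0,0,-0.15],[0,0,0],[0,0,0]],"angular":[[0,0,0],[0,0,0],[0,0,0],[0,0,0],[0,0,0],[0,0,0],[0,0,0],[0,0,0],[0,0,0],[0,0,0],[0,0,0],[0,0,0]],"jaw":[32,32,32,32,32,32,32,32,32,32,32,32]}'
python3 - <<'E'
from h import *
a=manip.grab_frame('scene')
cv2.imwrite('pics/b2.png',cv2.convertScaleAbs(cv2.resize(a[130:240,220:360],None,fx=5,fy=5,interpolation=cv2.INTER_CUBIC),alpha=2))
E
```

```text
time: 15.6
tool_pos: [0.5217, 0.0234, 0.1068]
tool_rot: [-0.686, 0.686, 0.172, -0.172]
contact_force: [0.2, 0.9, 0.2]
gripper_width: 0.372
```

View pics/b2.png

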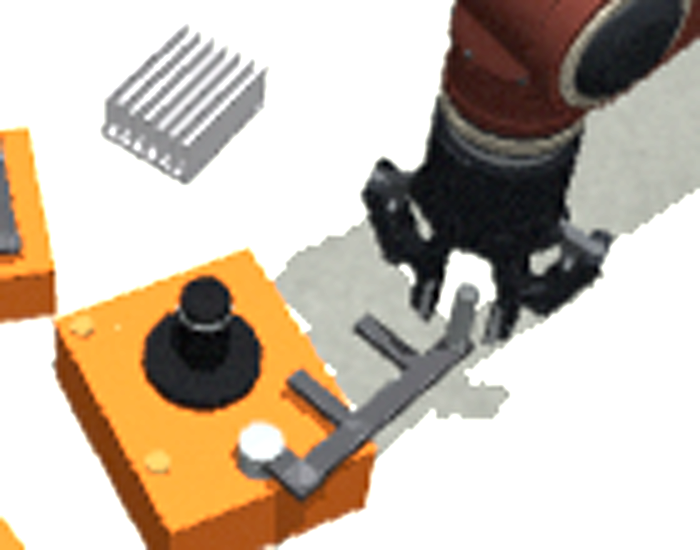

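The post, at (465,300), is caged between the fingers. I'll push along the arc.

```bash
python3 -m jog '{"offset":[[0.03,-0.2,0],[0.03,-0.19,0],[0.005,-0.16,0],[0.005,-0.16,0],[0.025,-0.16,0],[0.025,-0.16,0],[0.045,-0.155,0],[0.045,-0.155,0],[0.06,-0.15,0],[0.06,-0.15,0],[0.08,-0.14,0],[0.08,-0.14,0]],"angular":[[0,0,0],[0,0,0],[0,0,0],[0,0,0],[0,0,0],[0,0,0],[0,0,0],[0,0,0],[0,0,0],[0,0,0],[0,0,0],[0,0,0]],"jaw":[32,32,32,32,32,32,32,32,32,32,32,32]}'
python3 - <<'E'
from h import *
a=manip.grab_frame('scene')
cv2.imwrite('pics/b3.png',cv2.convertScaleAbs(cv2.resize(a[130:240,220:360],None,fx=5,fy=5,interpolation=cv2.INTER_CUBIC),alpha=2))
E
```

```text
time: 16.85
tool_pos: [0.5465, -0.0732, 0.1069]
tool_rot: [-0.686, 0.686, 0.173, -0.172]
contact_force: [-1.3, 1.3, 0.1]
gripper_width: 0.371
```

View pics/b3.png

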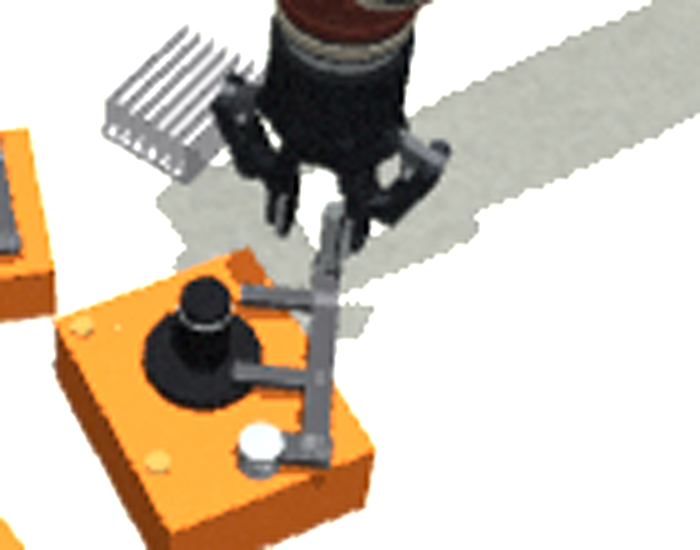

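The lever follows and the prongs are passing over the flange. I'll continue.

```bash
python3 -m jog '{"offset":[[0.096,-0.13,0],[0.096,-0.13,0],[0.112,-0.118,0],[0.112,-0.118,0],[0.125,-0.104,0],[0.125,-0.104,0],[0.137,-0.088,0],[0.137,-0.088,0],[0,0,0],[0,0,0]],"angular":[[0,0,0],[0,0,0],[0,0,0],[0,0,0],[0,0,0],[0,0,0],[0,0,0],[0,0,0],[0,0,0],[0,0,0]],"jaw":[32,32,32,32,32,32,32,32,32,32]}'
python3 -m jog '{"offset":[[0.07,-0.035,0],[0,0,0],[0,0,0]],"angular":[[0,0,0],[0,0,0],[0,0,0]],"jaw":[32,32,32]}'
```

```text
time: 17.9
tool_pos: [0.5935, -0.1167, 0.1069]
tool_rot: [-0.686, 0.686, 0.173, -0.172]
contact_force: [0.2, -0.2, 0.7]
gripper_width: 0.377
time: 18.2
tool_pos: [0.5967, -0.1183, 0.1069]
tool_rot: [-0.686, 0.686, 0.173, -0.172]
contact_force: [-1.0, 0.2, -0.7]
gripper_width: 0.372
```

```bash
python3 -m jog '{"offset":[[0.07,-0.035,0],[0,0,0],[0,0,0]],"angular":[[0,0,0],[0,0,0],[0,0,0]],"jaw":[32,32,32]}'
python3 -m jog '{"offset":[[0.05,-0.03,0],[0,0,0],[0,0,0]],"angular":[[0,0,0],[0,0,0],[0,0,0]],"jaw":[32,32,32]}'
python3 - <<'E'
from h import *
a=manip.grab_frame('scene')
cv2.imwrite('pics/b4.png',cv2.convertScaleAbs(cv2.resize(a[130:240,220:360],None,fx=5,fy=5,interpolation=cv2.INTER_CUBIC),alpha=2))
E
```

```text
time: 18.5
tool_pos: [0.6003, -0.1202, 0.1069]
tool_rot: [-0.686, 0.686, 0.173, -0.172]
contact_force: [0.9, -0.8, 0.3]
gripper_width: 0.372
time: 18.8
tool_pos: [0.6016, -0.1208, 0.1066]
tool_rot: [0.687, -0.685, -0.172, 0.173]
contact_force: [-3.4, 3.3, 2.4]
gripper_width: 0.376
```

View pics/b4.png

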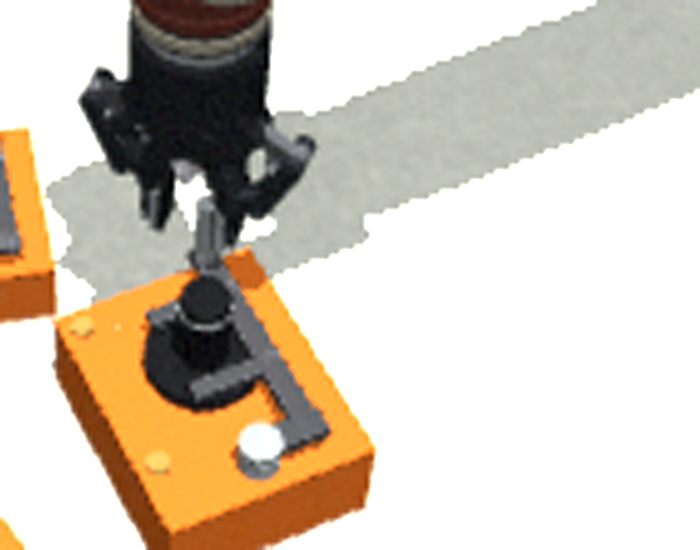

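The fork straddles the stem and the force is starting to rise. One more nudge should confirm the hard stop.

```bash
python3 -m jog '{"offset":[[0.04,-0.04,0],[0,0,0],[0,0,0],[0,0,0]],"angular":[[0,0,0],[0,0,0],[0,0,0],[0,0,0]],"jaw":[32,32,32,32]}'
python3 -m jog '{"offset":[[0.03,-0.04,0],[0,0,0],[0,0,0],[0,0,0]],"angular":[[0,0,0],[0,0,0],[0,0,0],[0,0,0]],"jaw":[32,32,32,32]}'
```

```text
time: 19.25
tool_pos: [0.6018, -0.121, 0.1064]
tool_rot: [0.688, -0.683, -0.17, 0.175]
contact_force: [-11.3, 8.4, 7.6]
gripper_width: 0.377
time: 19.65
tool_pos: [0.6018, -0.1211, 0.1061]
tool_rot: [0.69, -0.681, -0.169, 0.176]
contact_force: [-16.0, 12.6, 11.5]
gripper_width: 0.377
```

The stop is hard: the force rises with no motion. I'll centre around the post and rise.

```bash
python3 -m jog '{"offset":[[-0.06,0.06,0],[-0.06,0.06,0],[-0.04,0.07,0],[-0.03,0.06,0],[0,0,0],[0,0,0]],"angular":[[0,0,0],[0,0,0],[0,0,0],[0,0,0],[0,0,0],[0,0,0]],"jaw":[32,32,32,32,32,32]}'
python3 -m jog '{"offset":[[0,0,0.1],[0,0,0.2],[0,0,0.3],[0,0,0.4],[0,0,0.4],[0,0,0.4],[-0.4,0,0.4],[-0.6,0,0.4],[-0.6,0,0],[-0.6,0,0],[0,0,0],[0,0,0]],"angular":[[0,0,0],[0,0,0],[0,0,0],[0,0,0],[0,0,0],[0,0,0],[0,0,0],[0,0,0],[0,0,0],[0,0,0],[0,0,0],[0,0,0]],"jaw":[32,32,32,32,32,32,32,32,32,32,32,32]}'
python3 - <<'E'
from h import *
a=manip.grab_frame('scene');b=manip.grab_frame('top')
cv2.imwrite('pics/c_s.png',a);cv2.imwrite('pics/c_t.png',b)
cv2.imwrite('pics/c1.png',cv2.convertScaleAbs(cv2.resize(np.hstack([a[160:250,215:305],b[150:240,200:290]]),None,fx=4.4,fy=4.4,interpolation=cv2.INTER_CUBIC),alpha=2))
E
```

```text
time: 20.25
tool_pos: [0.5967, -0.1132, 0.1069]
tool_rot: [-0.686, 0.686, 0.173, -0.172]
contact_force: [0.0, 0.4, 0.1]
gripper_width: 0.375
time: 21.45
tool_pos: [0.4869, -0.1133, 0.2385]
tool_rot: [-0.685, 0.686, 0.173, -0.171]
contact_force: [-0.4, 0.7, 0.2]
gripper_width: 0.375
```

View pics/c1.png

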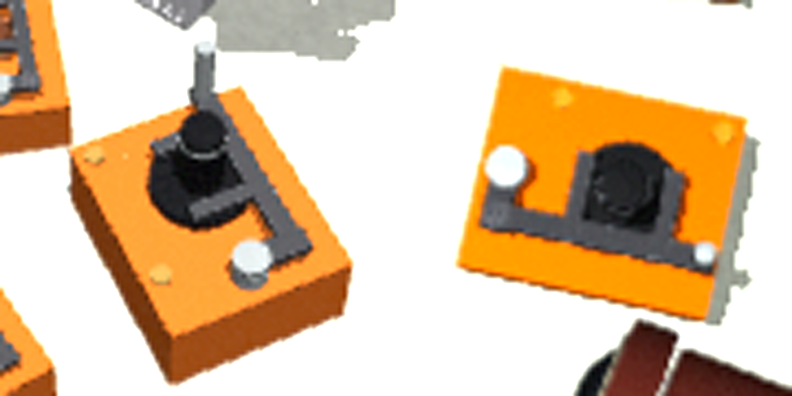

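View pics/c_s.png

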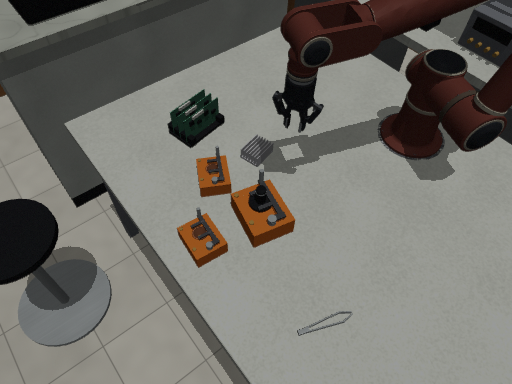

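The fork is parallel to the holder's edge and straddles the stem. The heat sink, board stand and lifter appear unmoved. One numeric check before handing in.

Run:
```python
from h import *
f=lambda a,b:(200+(a-396+.5)/4.4-.5,150+(b+.5)/4.4-.5)
g=lambda a,b:(215+(a+.5)/4.4-.5,160+(b+.5)/4.4-.5)
po=tri(g(205,48),f(704,252));st=tri(g(204,133),f(622,186));print(po,st)
d=po[:2]-[.6535,.0065];e=np.array([-.0417-.0170+.0,-.0468-.0731]);print(np.hypot(*d),np.unwrap([0,np.arctan2(*e[::-1])-np.arctan2(*d[::-1])])[1])
a,b=cv2.imread('pics/scene0.png'),cv2.imread('pics/c_s.png')
for r in((slice(85,146),slice(165,228)),(slice(305,340),slice(290,360))):print(cv2.absdiff(a[r],b[r]).max())
print(manip.state()['contact_force'],manip.job_done())
```

```text
[ 0.59593913 -0.11268215  0.13733034] [ 0.63565397 -0.06497122  0.12846857]
0.1323542171237403 -0.005345194983044976
8
8
the job is handed in; nothing more can be done
[-0.24615854 -1.36683403 -0.5762836 ] None
```

I seated the fuse carrier fully home in the largest orange holder, swung the keeper lever shut over its flange, and handed the job in at about 21.6 s. It reports no verdict, so these are my own checks:

- **Carrier:** while pressing, the tool stopped dead 20 mm above its grasp height, which is the seated depth. After release, the stem top measured about 128.5 mm above the bench, against 130 mm expected, and within 2 mm of the well's axis. That is inside the camera's calibration error.
- **Keeper:** it met a hard stop, with about 20 N sideways force and no further motion. The post measured within about 0.01 rad of its shut position.
- **Bystanders:** the board stand and the lifter show no change between the first and last scene pictures. The heat sink I checked only by eye, and it looked unmoved.
- **Robot:** it was clear of everything at the end. The last force reading was about 1.5 N, which is mostly sensor noise.

No check failed. The only disagreement was about 1–2 mm between the two cameras.

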